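Nest the empty blue stock bins on the storeroom bench

ROBOT

A 6-joint arm with a two-finger parallel gripper is mounted at the origin on the work surface. World frame = base frame: x ahead of the robot, y to its left, z up, the work surface at z = 0. Lengths are in mm, angles in rad, forces in N, time in s.
With the tool pointing down it reaches from about 350 to 925 mm from the base axis. Payload 6.4 kg.
Tool frame: the origin (TCP) lies between the finger pads; the fingertips stand 11 mm ahead of it and the grasp point (between the pads) lies 8 mm behind it; y points along the fingers, z is the direction in which the jaws open and shut, and the axes are right-handed (so a half turn about y gives the same grasp; the last joint's range is limited). The gripper opens to 85 mm and grips with 20 to 120 N. Pads are 22 mm wide; open, the fingers measure 114 mm over their backs; the gripper's body (76 mm by 85 mm) begins 54 mm behind the grasp point. The pads swing forward as they close: fully open they stand 13 mm farther back than shut.
Start: joints at [-1.436, 0.245, 1.558, -0, 1.339, -0.174], TCP at [197.55, -619.264, 242.29] pointing down, gripper open.
Joint ranges: [-3.13, 3.13], [-1.02, 2.26], [0.13, 2.54], [-0.95, 4.09], [0.21, 2.88], [-2.74, 2.74]. Speed limits (rad/s): [2.57, 2.57, 3.14, 3.14, 3.14, 3.14].

INTERFACE

Orientations are given as a unit quaternion [x, y, z, w].
In Python, from workcell import ctrl, camera, camera_params, hand_in gives the robot as it stands.
- The arm moves only by the tool servo_tool, never from a script. Its argument "steps" is one flat list of numbers, 7 for each row, row after row: the shift along the world's x, y, z as a fraction of full scale, then the turn, a rotation vector about the world's x, y, z as a fraction of full scale, then the closure, from -1 (fully open) to 1 (shut). A call has exactly 10 rows; each row is the pose to reach, as a shift and turn from the pose commanded when the call began; what a row does not reach only later rows make up. Full scale, the value 1, is 300 mm for a shift and 90 degrees for a turn. A row lasts 1/10 s, in which the tool goes at most 50 mm and 8.59 degrees, less where a joint would pass 70% of its speed; a pose out of reach is approached as far as the arm can. A call with a number of a shift or a turn outside -1 to 1 is refused whole. A call with a gripper value outside its range is refused whole. The fingers move at their own pace and stop on an object; the grip force is fixed at half the most. Time passes only in rows, so rows that repeat a pose let the fingers close, or fill a call up. It gives the time, the measured TCP pose, the force and the opening at its end, in the units of the state.
- ctrl.observe(): the state, without advancing time (a new reading comes with each control period).
- camera(name): name is "scene" or "top" or "wrist"; returns the picture (420x560x3 uint8, red, green, blue); there is no depth.
- camera_params(name): a dict with "K" (3x3 intrinsics, pixels), "R" (3x3) and "t" (3): a world point X has camera coordinates R X + t. Camera axes: x right, y down, z forward; pixel columns grow to the right and rows downward; lengths in mm; the calibration is good to about 2 mm. A picture is of the moment at which its call begins: read the wrist's pose just before it. camera_params takes no time and is no camera call; for the wrist camera it gives the pose at the moment of the call.
- hand_in(): hands the job in, once; it reports no verdict.
The state is a dict: "time": time; "joint_positions": joint angles; "joint_velocities": joint speeds; "joint_torque": joint torques, N m; "ee_pos": TCP position; "ee_rot": TCP orientation; "force": force on the tool from outside, world axes, zero at the start; "wrist_torque": the same for the moment, N m; "width": finger opening in mm.
Only numpy, scipy, OpenCV 4.12 (cv2) and the standard library are available. Lean on these libraries where they do the work, as an engineer would, in place of code of your own. Each camera call takes 0.05 s, during which the arm holds its last target.

TASK

Nest the three empty blue bins for storage, largest first: set the medium bin down inside the large one and let go, then set the small bin down inside the medium one, so that each stands upright and flat on the floor of the next. Set them down, do not drop them in, and leave the yellow bin of spare parts where it is.

Things in the scene. Friction and masses are not known exactly. Their poses are not given: they have to be found in the camera images.
- large_bin: Large open-topped rectangular bin, blue plastic with a white rim, empty, loose on the bench, 450 g. Sizes in mm: outside 166 long (own x) x 128 wide (own y) x 65 high, walls and floor 4 thick, straight sides (inside 158 x 120). Origin at the centre of its underside, z up. A blank white label is on its -x end. It need not be lifted.
- medium_bin: Medium open-topped rectangular bin, blue plastic with a white rim, empty, 80 to 170 g. Sizes in mm: outside 130 long (own x) x 66 wide (own y) x 55 high, walls and floor 3 thick, straight sides (inside 124 x 60). Origin at the centre of its underside, z up; blank white label on its -x end. It fits the large bin lengthwise only (long side along long side), with 14 to spare at each end and 27 at each side, room for fingers that hold it across its 66 width.
- small_bin: Small open-topped rectangular bin, blue plastic with a white rim, empty, 40 to 70 g. Sizes in mm: outside 60 long (own x) x 36 wide (own y) x 50 high, walls and floor 3 thick, straight sides. Origin at the centre of its underside, z up; blank white label on its -x end. It fits the medium bin lengthwise only, with 12 to spare at each side and 32 at each end: room for fingers that hold it across its 60 length.
- yellow_bin: Bystander: yellow bin in use, sizes in mm 100 x 66 x 55 high, filled with black, white and grey spare parts. Origin at the centre of its underside. Leave it alone. (A white carton with a blue band, 100 x 75 x 45 high, and a black power brick, 100 x 45 x 30 high, also lie about and are not part of the job.)

How it is judged (in metres and radians):
On the way, in this order (a step that is already met when the one before it is completed fails the run):
1. the medium bin stands flat on the floor of the large bin, released (z of medium_bin in the frame of large_bin between 0 and 0.012 m and horizontal distance between medium_bin and large_bin below 0.045 m and angle between medium_bin's own z axis and vertical below 0.12 rad and angle between large_bin's own z axis and vertical below 0.08 rad and height (world z) of large_bin below 0.01 m and contact force between the fingers and medium_bin below 0.3 N), for 0.2 s.
2. the small bin stands flat on the floor of the medium bin, inside the large one, all released (all of step 1 and z of small_bin in the frame of medium_bin between 0 and 0.011 m and horizontal distance between small_bin and medium_bin below 0.045 m and angle between small_bin's own z axis and vertical below 0.15 rad and contact force between the fingers and small_bin below 0.3 N), for 0.2 s.
At the end, for the whole second after the job is handed in: Medium bin flat inside the large one (underside under 12 mm above its underside, tilt under 0.12 rad), small bin flat inside the medium one (under 11 mm, tilt under 0.15 rad), centres within 45 mm; large bin upright on the bench; all released and at rest (all of step 2 and linear speed of each of large_bin, medium_bin, small_bin below 0.03 m/s); the robot touches nothing.
It fails at once if the yellow bin is moved by more than 30 mm (distance of yellow_bin from where it was at the start of the episode above 0.03 m).
It fails at once if the medium bin is dropped (in free fall faster than 0.9 m/s, about 40 mm) (contact force between medium_bin and anything else below 0.01 N and linear speed of medium_bin above 0.9 m/s).
It fails at once if the small bin is dropped (in free fall faster than 0.9 m/s, about 40 mm) (contact force between small_bin and anything else below 0.01 N and linear speed of small_bin above 0.9 m/s).
It also fails if it takes over 61 s, if anything falls off the work surface, if the arm or the gripper's body presses on something with over 40 N, if the wrist force passes 120 N, or if a joint passes its speed limit or range.

## Working session

There is one attempt and no reset: what is moved stays moved. The work goes in short steps, Python scripts to look and compute and a tool call to move; the robot and the scene stay as the last step left them, time stands still between calls to the robot, and variables do not carry over. Pictures are saved under pics/ and viewed, and the job is handed in when it is done.

Besides the shell and the picture viewer there is one more tool, called after "Call:" as a command line: name --argument value ..., lists and objects as JSON in quotes. servo_tool: Moves the arm, as the interface text tells. Its arguments: {"type":"object","properties":{"steps":{"type":"array"}},"required":["steps"]}

```bash
mkdir -p pics; python3 - <<'E'
from workcell import ctrl,camera,camera_params
import cv2
print(ctrl.observe())
for n in("top","scene"):
    im=camera(n); cv2.imwrite(f"pics/{n}0.png",im[:,:,::-1]); p=camera_params(n); print(n,p)
E
```

```text
{'time': 0.0, 'joint_positions': array([-1.43611222e+00,  2.45850285e-01,  1.55900799e+00,  1.55589232e-05,
        1.33875384e+00, -1.74094884e-01]), 'joint_velocities': array([-5.69736659e-04, -7.44517244e-04,  9.59006834e-04,  3.00822641e-04,
       -6.96206047e-05, -6.89475927e-05]), 'joint_torque': array([ 1.98735006e-05, -4.29505599e+01, -3.26129973e+01, -1.00296238e-04,
        5.35964034e-03, -1.83931888e-05]), 'ee_pos': array([ 197.46990548, -618.70399375,  241.16040359]), 'ee_rot': array([-0.10871595,  0.69940975, -0.69798226,  0.10875479]), 'force': array([ 0.50527532, -0.20044074,  0.16721344]), 'wrist_torque': array([ 0.01461936, -0.01116404,  0.02781981]), 'width': 84.93950367887898}
top {'K': array([[393.93218154,   0.        , 286.28940697],
       [  0.        , 393.93218154, 208.23128248],
       [  0.        ,   0.        ,   1.        ]]), 'R': array([[ 0.02313575, -0.99960731, -0.01581   ],
       [-0.99499514, -0.02148556, -0.09758607],
       [ 0.09720806,  0.0179886 , -0.9951015 ]]), 't': array([ -2.88940811, 566.18076468, 813.37327381])}
scene {'K': array([[497.87674584,   0.        , 286.64280128],
       [  0.        , 497.87674584, 204.75822653],
       [  0.        ,   0.        ,   1.        ]]), 'R': array([[-0.07285901,  0.99733241, -0.00442997],
       [ 0.78871847,  0.05489923, -0.61229833],
       [-0.61042177, -0.04810546, -0.7906144 ]]), 't': array([  25.03315924, -430.02210122, 1629.08740443])}
```

View pics/top0.png

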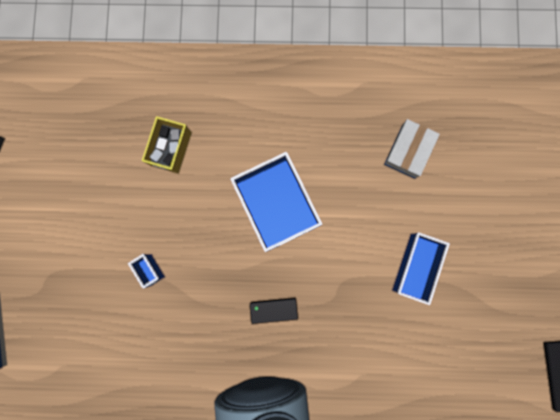

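View pics/scene0.png

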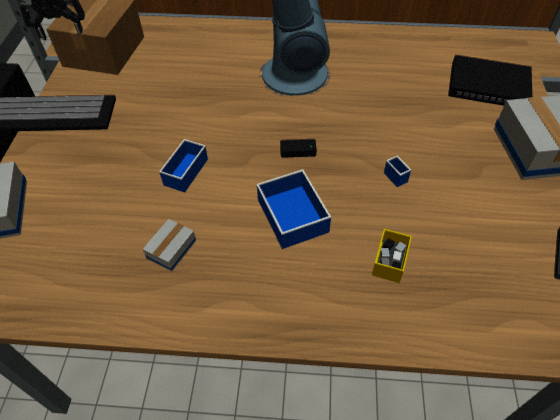

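Top view: the medium bin is at about (422,268), large (276,201), small (146,270) and yellow (165,144). I'll measure the rims next.

```bash
cat > h.py <<'E'
import numpy as np,cv2
from workcell import ctrl,camera,camera_params
def homog(p,z):  # world (x,y) on plane z -> pixel
    R,t,K=p["R"],p["t"],p["K"]
    return K@np.column_stack([R[:,0],R[:,1],R[:,2]*z+t])
def unproj(p,uv,z):
    H=np.linalg.inv(homog(p,z)); return cv2.perspectiveTransform(np.float64([uv]).reshape(-1,1,2),H).reshape(-1,2)
def fit(im,p,uv,z,half,name=None,s=0.5,thr=150,dims=None):
    c=unproj(p,uv,z)[0]
    H=homog(p,z); n=int(2*half/s)
    A=np.array([[s,0,c[0]-half],[0,s,c[1]-half],[0,0,1]])
    w=cv2.warpPerspective(im,np.linalg.inv(H@A),(n,n),flags=cv2.INTER_LINEAR)
    m=(w.min(2)>thr).astype(np.uint8)
    k,l,st,_=cv2.connectedComponentsWithStats(m,connectivity=8)
    i=1+np.argmax(st[1:,4]); pts=np.argwhere(l==i)[:,::-1].astype(np.float32)
    r=cv2.minAreaRect(pts); ctr=np.array(r[0])*s+c-half
    b=cv2.boxPoints(r); e=[b[1]-b[0],b[2]-b[1]]; e=max(e,key=np.linalg.norm)
    a=np.degrees(np.arctan2(e[1],e[0])); a=(a+90)%180-90
    if name:
        o=w.copy(); cv2.polylines(o,[b.astype(int)],True,(255,0,0)); cv2.imwrite(name,o[:,:,::-1])
    return ctr,a,np.array(r[1])*s
E
python3 - <<'E'
from h import *
for n,L in(("top",dict(large=((276,201),65,130),med=((422,268),55,90),small=((146,270),50,55))),("scene",dict(large=((293,203),65,130),med=((185,160),55,90),small=((398,165),50,50)))):
    im=cv2.imread(f"pics/{n}0.png")[:,:,::-1].copy(); p=camera_params(n)
    for k,(uv,z,h) in L.items(): print(n,k,fit(im,p,uv,z,h,f"pics/f_{n}_{k}.png"))
    if n=="top": print("yellow",unproj(p,(165,144),55),"brick",unproj(p,(274,310),30),unproj(p,(412,150),45))
E
cd pics; python3 -c "
import cv2,numpy as np
r=[np.hstack([cv2.resize(cv2.imread(f'f_{n}_{k}.png'),(260,260)) for k in('large','med','small')]) for n in('top','scene')]
cv2.imwrite('f.png',np.vstack(r))"
```

```text
top large (array([577.179998  ,  31.39282919]), np.float32(27.09555), array([171.7661438 , 133.31983948]))
top med (array([ 447.8346097 , -271.67359281]), np.float32(-18.342987), array([ 69.64868927, 134.73670959]))
top small (array([428.33264583, 302.98093087]), np.float32(34.114464), array([64.31059265, 39.76680756]))
yellow [[694.00830472 268.2416113 ]] brick [[352.94797066  30.34458381]] [[ 693.60427473 -252.98860628]]
scene large (array([577.25519269,  31.85666416]), np.float32(27.079674), array([165.74685669, 127.54779816]))
scene med (array([ 497.42657306, -319.27752569]), np.float32(45.0), array([4.59619427, 3.18198061]))
scene small (array([459.36870654, 306.87089459]), np.float32(-51.34019), array([2.4206934 , 8.35529709]))
```

View pics/f.png

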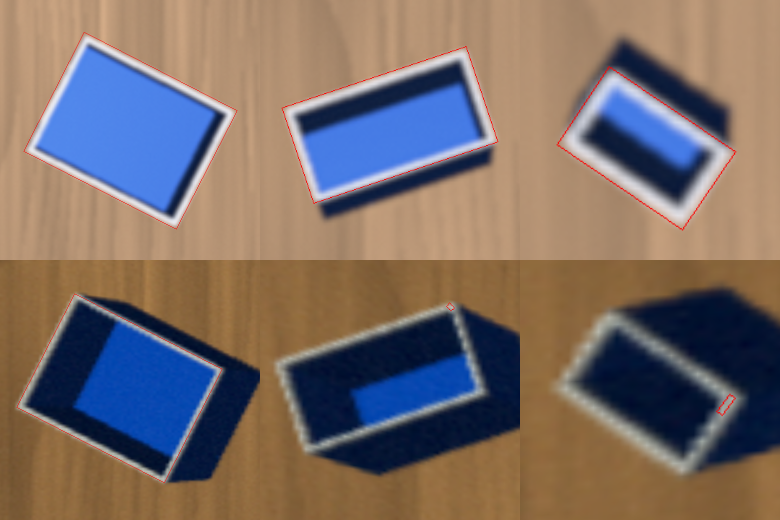

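```bash
python3 - <<'E'
from h import *
from scipy.spatial.transform import Rotation as Ro
R=Ro.from_quat(ctrl.observe()["ee_rot"]).as_matrix(); print(R.round(3)); print("jaw yaw",np.degrees(np.arctan2(R[1,2],R[0,2])))
im=cv2.imread("pics/scene0.png")[:,:,::-1].copy(); p=camera_params("scene")
for uv,z,h in(((185,160),55,90),((398,165),50,50)): print(fit(im,p,uv,z,h,thr=85))
E
```

```text
[[-0.953 -0.     0.304]
 [-0.304  0.002 -0.953]
 [-0.    -1.    -0.002]]
jaw yaw -72.30391912096694
(array([ 448.09809711, -270.76071813]), np.float32(-18.600067), array([ 70.50847626, 135.3531189 ]))
(array([428.03264316, 301.96723095]), np.float32(34.01935), array([64.70201111, 40.81044006]))
```

Call:
servo_tool --steps '[0.07, 0.1, 0, 0, 0, -0.05, -1, 0.15, 0.2, 0, 0, 0, -0.1, -1, 0.23, 0.32, 0, 0, 0, -0.15, -1, 0.31, 0.43, 0, 0, 0, -0.2, -1, 0.39, 0.54, 0, 0, 0, -0.25, -1, 0.47, 0.65, 0, 0, 0, -0.3, -1, 0.55, 0.76, 0, 0, 0, -0.35, -1, 0.63, 0.87, 0, 0, 0, -0.4, -1, 0.7, 0.97, 0, 0, 0, -0.402, -1, 0.7, 0.97, 0, 0, 0, -0.402, -1]'

```text
time: 1.1
ee_pos: [409.1, -324.9, 241.8]
ee_rot: [0.112, 0.699, -0.698, -0.112]
force: [1.0, -0.1, 0.1]
width: 85.4
```

Call:
servo_tool --steps '[0.03, 0.04, -0.08, 0, 0, 0, -1, 0.06, 0.08, -0.16, 0, 0, 0, -1, 0.1, 0.13, -0.24, 0, 0, 0, -1, 0.13, 0.18, -0.32, 0, 0, 0, -1, 0.13, 0.18, -0.4, 0, 0, 0, -1, 0.13, 0.18, -0.4, 0, 0, 0, -1, 0.13, 0.18, -0.4, 0, 0, 0, -1, 0.13, 0.18, -0.4, 0, 0, 0, -1, 0.13, 0.18, -0.4, 0, 0, 0, -1, 0.13, 0.18, -0.4, 0, 0, 0, -1]'

```text
time: 2.1
ee_pos: [446.9, -275.0, 123.5]
ee_rot: [-0.114, -0.697, 0.698, 0.113]
force: [0.0, -0.9, 0.5]
width: 85.3
```

```bash
cat >> h.py <<'E'
from scipy.spatial.transform import Rotation as Ro
def state():
    s=ctrl.observe(); R=Ro.from_quat(s["ee_rot"]).as_matrix()
    print("t",round(s["time"],2),"pos",s["ee_pos"].round(1),"yaw",np.degrees(np.arctan2(R[1,2],R[0,2])).round(2),"dn",R[:,1].round(3),"F",s["force"].round(1),"w",round(s["width"],1)); return s
E
python3 - <<'E'
from h import *
state();p=camera_params("wrist");im=camera("wrist");cv2.imwrite("pics/w1.png",im[:,:,::-1]);print(p)
im=camera("top");cv2.imwrite("pics/t1.png",im[:,:,::-1]);state()
E
```

```text
t 2.1 pos [ 446.9 -275.   123.5] yaw -108.51 dn [ 0.001 -0.001 -1.   ] F [ 0.  -0.9  0.5] w 85.3
{'K': array([[332.23246718,   0.        , 284.44900425],
       [  0.        , 332.23246718, 210.65617275],
       [  0.        ,   0.        ,   1.        ]]), 'R': array([[-0.3174282 , -0.94828104,  0.00155154],
       [-0.91115875,  0.30545437,  0.27656347],
       [-0.26273382,  0.08637534, -0.9609944 ]]), 't': array([-119.46220114,  488.15637045,  406.06378138])}
t 2.2 pos [ 446.8 -274.6  123. ] yaw -108.5 dn [ 0.001 -0.001 -1.   ] F [-0.3  0.5  0.2] w 85.3
```

View pics/w1.png

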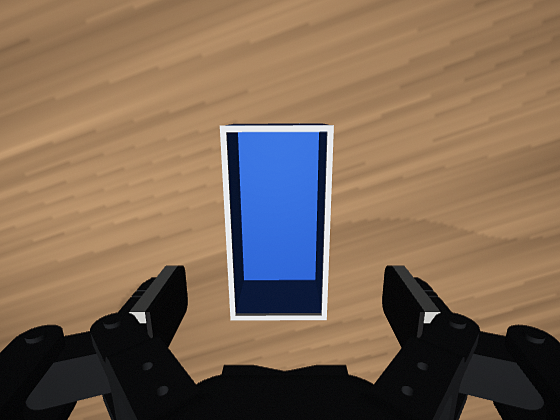

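```bash
python3 - <<'E'
from h import *
p=camera_params("wrist");im=cv2.imread("pics/w1.png")[:,:,::-1].copy()
print(fit(im,p,(277,220),55,85,"pics/fw1.png",thr=170))
E
```

```text
(array([ 447.50581911, -270.57304072]), np.float32(-18.299492), array([ 66.80013275, 130.53143311]))
```

View pics/fw1.png

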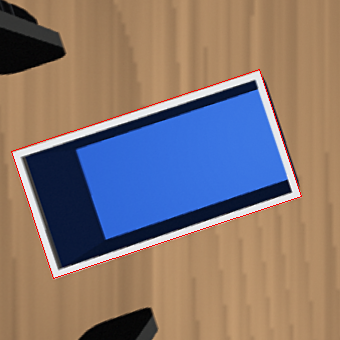

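Call:
servo_tool --steps '[0.0025, 0.013, 0, 0, 0, 0.002, -1, 0.0025, 0.013, -0.05, 0, 0, 0.002, -1, 0.0025, 0.013, -0.1, 0, 0, 0.002, -1, 0.0025, 0.013, -0.15, 0, 0, 0.002, -1, 0.0025, 0.013, -0.2, 0, 0, 0.002, -1, 0.0025, 0.013, -0.25, 0, 0, 0.002, -1, 0.0025, 0.013, -0.3, 0, 0, 0.002, -1, 0.0025, 0.013, -0.33, 0, 0, 0.002, -1, 0.0025, 0.013, -0.33, 0, 0, 0.002, -1, 0.0025, 0.013, -0.33, 0, 0, 0.002, -1]'

```text
time: 3.2
ee_pos: [447.5, -270.6, 23.4]
ee_rot: [-0.113, -0.698, 0.698, 0.112]
force: [1.0, -0.2, 0.3]
width: 85.4
```

Call:
servo_tool --steps '[0, 0, 0, 0, 0, 0, -0.6, 0, 0, 0, 0, 0, 0, -0.4, 0, 0, 0, 0, 0, 0, -0.3, 0, 0, 0, 0, 0, 0, 0, 0, 0, 0, 0, 0, 0, 0.3, 0, 0, 0, 0, 0, 0, 0.5, 0, 0, 0, 0, 0, 0, 0.5, 0, 0, 0, 0, 0, 0, 0.5, 0, 0, 0, 0, 0, 0, 0.5, 0, 0, 0, 0, 0, 0, 0.5]'

```text
time: 4.2
ee_pos: [448.1, -271.1, 24.4]
ee_rot: [-0.113, -0.698, 0.698, 0.112]
force: [-1.5, 0.2, 6.6]
width: 65.3
```

```bash
python3 - <<'E'
from h import *
state();im=camera("wrist");cv2.imwrite("pics/w2.png",im[:,:,::-1])
E
```

```text
t 4.2 pos [ 448.1 -271.1   24.4] yaw -108.31 dn [ 0.002 -0.001 -1.   ] F [-1.5  0.2  6.6] w 65.3
```

View pics/w2.png

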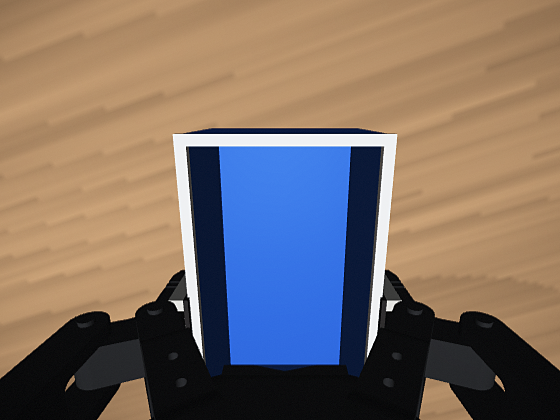

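Gripped at 65 mm across the walls. Lifting.

Call:
servo_tool --steps '[0, 0, 0.03, 0, 0, 0, 0.5, 0, 0, 0.08, 0, 0, 0, 0.5, 0, 0, 0.14, 0, 0, 0, 0.5, 0, 0, 0.2, 0, 0, 0, 0.5, 0, 0, 0.26, 0, 0, 0, 0.5, 0, 0, 0.32, 0, 0, 0, 0.5, 0, 0, 0.37, 0, 0, 0, 0.5, 0, 0, 0.4, 0, 0, 0, 0.5, 0, 0, 0.4, 0, 0, 0, 0.5, 0, 0, 0.4, 0, 0, 0, 0.5]'

```text
time: 5.25
ee_pos: [447.0, -270.1, 142.9]
ee_rot: [0.112, 0.698, -0.698, -0.113]
force: [-0.3, 0.3, -2.1]
width: 65.5
```

Call:
servo_tool --steps '[0.03, 0.06, 0, 0, 0, 0.05, 0.5, 0.08, 0.16, 0, 0, 0, 0.11, 0.5, 0.13, 0.28, 0, 0, 0, 0.17, 0.5, 0.18, 0.4, 0, 0, 0, 0.23, 0.5, 0.23, 0.52, 0, 0, 0, 0.29, 0.5, 0.28, 0.64, 0, 0, 0, 0.35, 0.5, 0.33, 0.75, 0, 0, 0, 0.41, 0.5, 0.38, 0.85, 0, 0, 0, 0.46, 0.5, 0.42, 0.92, 0, 0, 0, 0.5, 0.5, 0.43, 0.95, 0, 0, 0, 0.504, 0.5]'

```text
time: 6.25
ee_pos: [576.2, 16.5, 141.9]
ee_rot: [-0.167, 0.688, -0.687, 0.166]
force: [-0.0, 0.4, -1.8]
width: 65.6
```

Call:
servo_tool --steps '[0.004, 0.055, 0, 0, 0, 0, 0.5, 0.004, 0.055, 0, 0, 0, 0, 0.5, 0.004, 0.055, 0, 0, 0, 0, 0.5, 0.004, 0.055, 0, 0, 0, 0, 0.5, 0.004, 0.055, 0, 0, 0, 0, 0.5, 0.004, 0.055, 0, 0, 0, 0, 0.5, 0.004, 0.055, 0, 0, 0, 0, 0.5, 0.004, 0.055, 0, 0, 0, 0, 0.5, 0.004, 0.055, 0, 0, 0, 0, 0.5, 0.004, 0.055, 0, 0, 0, 0, 0.5]'

```text
time: 7.25
ee_pos: [577.5, 31.1, 143.3]
ee_rot: [0.165, -0.687, 0.688, -0.165]
force: [0.7, -1.1, -2.1]
width: 65.5
```

```bash
python3 - <<'E'
from h import *
state();p=camera_params("wrist");im=camera("wrist");cv2.imwrite("pics/w3.png",im[:,:,::-1])
im=camera("top");cv2.imwrite("pics/t3.png",im[:,:,::-1])
E
```

```text
t 7.25 pos [577.5  31.1 143.3] yaw -62.94 dn [ 0. -0. -1.] F [ 0.7 -1.1 -2.1] w 65.5
```

View pics/w3.png

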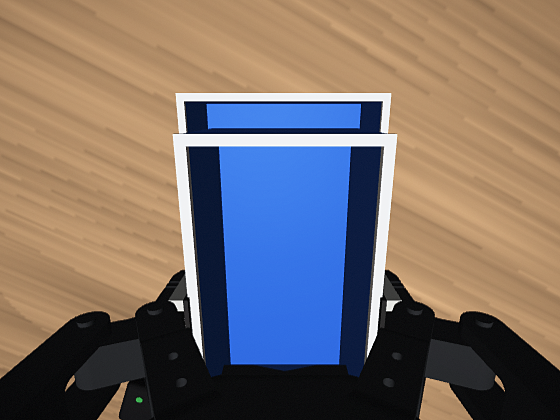

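View pics/t3.png

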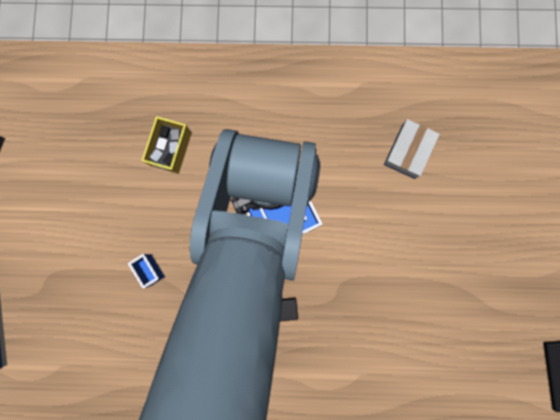

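```bash
python3 - <<'E'
from h import *
p=camera_params("wrist")
q=unproj(p,[(176,93),(391,93)],65);print(q,np.linalg.norm(q[0]-q[1]))
m=q.mean(0); d=q[1]-q[0]; d/=np.linalg.norm(d); n=np.array([-d[1],d[0]])
c=np.array([577.5,31.1]); n*=np.sign((m-c)@n)
print("angle",np.degrees(np.arctan2(n[1],n[0])),"centre",m-83*n)
q=unproj(p,[(173,134),(397,134)],55+143.3-24.4+0);m=q.mean(0);print(np.linalg.norm(q[0]-q[1]),"med ctr",m-65*n)
E
```

```text
[[621.6431244  126.23331075]
 [680.04850291  11.92049959]] 128.3690267735348
angle 27.0636668023155 centre [576.93418899  31.31354015]
66.58406304499628 med ctr [577.40511926  30.90557681]
```

Aligned to within 1 mm. Descending.

Call:
servo_tool --steps '[0, 0, -0.04, 0, 0, 0, 0.5, 0, 0, -0.1, 0, 0, 0, 0.5, 0, 0, -0.16, 0, 0, 0, 0.5, 0, 0, -0.22, 0, 0, 0, 0.5, 0, 0, -0.27, 0, 0, 0, 0.5, 0, 0, -0.31, 0, 0, 0, 0.5, 0, 0, -0.34, 0, 0, 0, 0.5, 0, 0, -0.36, 0, 0, 0, 0.5, 0, 0, -0.37, 0, 0, 0, 0.5, 0, 0, -0.37, 0, 0, 0, 0.5]'

```text
time: 8.35
ee_pos: [577.6, 31.1, 32.2]
ee_rot: [0.165, -0.687, 0.687, -0.165]
force: [1.0, -0.1, -1.1]
width: 65.3
```

Call:
servo_tool --steps '[0, 0, -0.002, 0, 0, 0, 0.5, 0, 0, -0.004, 0, 0, 0, 0.5, 0, 0, -0.006, 0, 0, 0, 0.5, 0, 0, -0.008, 0, 0, 0, 0.5, 0, 0, -0.01, 0, 0, 0, 0.5, 0, 0, -0.011, 0, 0, 0, 0.5, 0, 0, -0.012, 0, 0, 0, 0.5, 0, 0, -0.012, 0, 0, 0, 0.5, 0, 0, -0.012, 0, 0, 0, 0.5, 0, 0, -0.012, 0, 0, 0, 0.5]'

```text
time: 9.35
ee_pos: [577.5, 31.1, 28.7]
ee_rot: [0.165, -0.687, 0.687, -0.165]
force: [0.1, -0.3, -2.1]
width: 65.3
```

Call:
servo_tool --steps '[0, 0, -0.001, 0, 0, 0, 0.5, 0, 0, -0.002, 0, 0, 0, 0.5, 0, 0, -0.003, 0, 0, 0, 0.5, 0, 0, -0.004, 0, 0, 0, 0.5, 0, 0, -0.005, 0, 0, 0, 0.5, 0, 0, -0.005, 0, 0, 0, 0.5, 0, 0, -0.005, 0, 0, 0, 0.5, 0, 0, -0.005, 0, 0, 0, 0.5, 0, 0, -0.005, 0, 0, 0, 0.5, 0, 0, -0.005, 0, 0, 0, 0.5]'

```text
time: 10.35
ee_pos: [577.6, 31.1, 28.4]
ee_rot: [0.166, -0.687, 0.687, -0.165]
force: [-6.6, 0.1, 9.8]
width: 65.7
```

Contact made (about 10 N). Opening partially.

Call:
servo_tool --steps '[0, 0, 0.002, 0, 0, 0, -0.5, 0, 0, 0.002, 0, 0, 0, -0.65, 0, 0, 0.002, 0, 0, 0, -0.7, 0, 0, 0.002, 0, 0, 0, -0.75, 0, 0, 0.002, 0, 0, 0, -0.75, 0, 0, 0.002, 0, 0, 0, -0.75, 0, 0, 0.002, 0, 0, 0, -0.75, 0, 0, 0.002, 0, 0, 0, -0.75, 0, 0, 0.002, 0, 0, 0, -0.75, 0, 0, 0.002, 0, 0, 0, -0.75]'

```text
time: 11.35
ee_pos: [577.5, 31.1, 27.8]
ee_rot: [-0.165, 0.688, -0.687, 0.165]
force: [-0.6, -0.6, -0.6]
width: 74.6
```

```bash
python3 - <<'E'
from h import *
state();im=camera("wrist");cv2.imwrite("pics/w4.png",im[:,:,::-1])
E
```

```text
t 11.35 pos [577.5  31.1  27.8] yaw -62.95 dn [-0.  0. -1.] F [-0.6 -0.6 -0.6] w 74.6
```

View pics/w4.png

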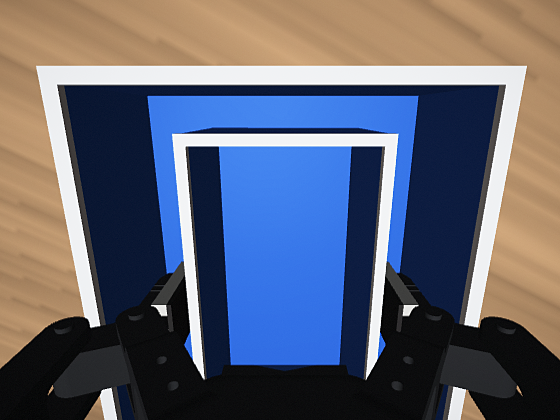

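Medium is standing inside the large bin and released. Lifting out.

Call:
servo_tool --steps '[0, 0, 0.02, 0, 0, 0, -0.75, 0, 0, 0.05, 0, 0, 0, -0.75, 0, 0, 0.09, 0, 0, 0, -0.75, 0, 0, 0.14, 0, 0, 0, -0.75, 0, 0, 0.2, 0, 0, 0, -0.75, 0, 0, 0.26, 0, 0, 0, -0.75, 0, 0, 0.32, 0, 0, 0, -0.75, 0, 0, 0.38, 0, 0, 0, -0.75, 0, 0, 0.4, 0, 0, 0, -0.75, 0, 0, 0.4, 0, 0, 0, -0.75]'

```text
time: 12.4
ee_pos: [578.4, 31.1, 149.7]
ee_rot: [0.164, -0.687, 0.688, -0.167]
force: [-0.2, -0.3, -0.6]
width: 74.5
```

Call:
servo_tool --steps '[-0.04, 0.06, 0, 0, 0, 0.09, -1, -0.09, 0.16, 0, 0, 0, 0.18, -1, -0.14, 0.26, 0, 0, 0, 0.27, -1, -0.2, 0.37, 0, 0, 0, 0.36, -1, -0.26, 0.48, 0, 0, 0, 0.45, -1, -0.32, 0.59, 0, 0, 0, 0.54, -1, -0.38, 0.7, 0, 0, 0, 0.63, -1, -0.44, 0.8, 0, 0, 0, 0.72, -1, -0.48, 0.87, 0, 0, 0, 0.81, -1, -0.5, 0.905, 0, 0, 0, 0.9, -1]'

```text
time: 13.4
ee_pos: [425.6, 303.9, 146.7]
ee_rot: [0.575, -0.414, 0.413, -0.573]
force: [0.5, -0.2, -0.1]
width: 85.6
```

Call:
servo_tool --steps '[0, 0, 0, 0, 0, 0.08, -1, 0, 0, 0, 0, 0, 0.16, -1, 0, 0, 0, 0, 0, 0.179, -1, 0, 0, -0.03, 0, 0, 0.179, -1, 0, 0, -0.06, 0, 0, 0.179, -1, 0, 0, -0.1, 0, 0, 0.179, -1, 0, 0, -0.1, 0, 0, 0.179, -1, 0, 0, -0.1, 0, 0, 0.179, -1, 0, 0, -0.1, 0, 0, 0.179, -1, 0, 0, -0.1, 0, 0, 0.179, -1]'

```text
time: 14.4
ee_pos: [427.9, 302.8, 118.3]
ee_rot: [-0.625, 0.331, -0.331, 0.625]
force: [0.3, -0.2, 0.1]
width: 85.3
```

```bash
python3 - <<'E'
from h import *
state();p=camera_params("wrist");im=camera("wrist");cv2.imwrite("pics/w5.png",im[:,:,::-1])
P=p["K"]@(p["R"]@np.array([428.2,302.5,50])+p["t"]); uv=P[:2]/P[2]; print(uv)
print(fit(im,p,tuple(uv),50,50,"pics/fw5.png",thr=170,s=.25))
im=camera("top");cv2.imwrite("pics/t5.png",im[:,:,::-1]);p=camera_params("top")
print(fit(im,p,(276,201),65,130)); print(fit(im,p,(277,204),59,80,"pics/ft5.png"))
E
```

```text
t 14.4 pos [427.9 302.8 118.3] yaw 34.15 dn [ 0.001  0.    -1.   ] F [ 0.3 -0.2  0.1] w 85.3
[285.2059723  230.29293287]
(array([427.91361542, 301.76538086]), np.float32(34.18612), array([60.89797974, 36.75261307]))
(array([577.17261275,  31.38896871]), np.float32(27.083557), array([172.21569824, 133.76400757]))
(array([577.67168878,  30.6219141 ]), np.float32(26.96109), array([134.06556702,  69.4993515 ]))
```

View pics/w5.png

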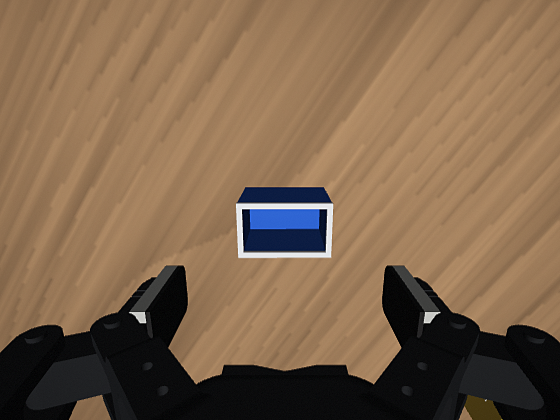

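View pics/t5.png

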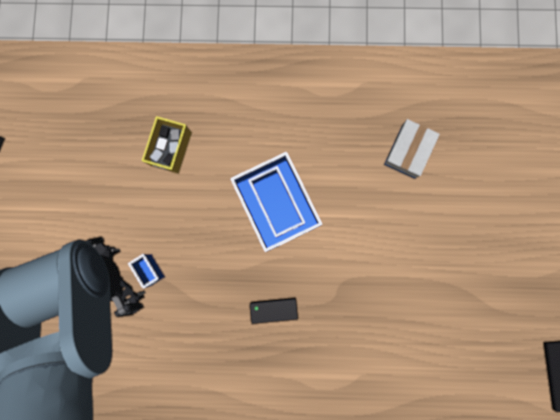

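View pics/fw5.png

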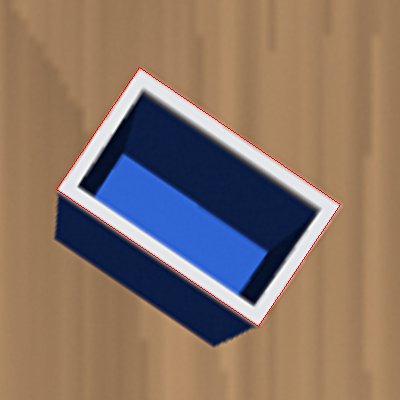

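Small bin rim fits at (427.9, 301.8), 34.2°. The medium bin sits nested at (577.6, 30.8). Descending on the small bin.

Call:
servo_tool --steps '[0, -0.003, -0.03, 0, 0, 0, -1, 0, -0.003, -0.08, 0, 0, 0, -1, 0, -0.003, -0.13, 0, 0, 0, -1, 0, -0.003, -0.18, 0, 0, 0, -1, 0, -0.003, -0.23, 0, 0, 0, -1, 0, -0.003, -0.27, 0, 0, 0, -1, 0, -0.003, -0.3, 0, 0, 0, -1, 0, -0.003, -0.317, 0, 0, 0, -1, 0, -0.003, -0.317, 0, 0, 0, -1, 0, -0.003, -0.317, 0, 0, 0, -1]'

```text
time: 15.5
ee_pos: [427.9, 301.9, 23.1]
ee_rot: [-0.625, 0.331, -0.331, 0.625]
force: [-0.3, 0.4, -0.6]
width: 85.3
```

Call:
servo_tool --steps '[0, 0, 0, 0, 0, 0, -0.6, 0, 0, 0, 0, 0, 0, -0.4, 0, 0, 0, 0, 0, 0, -0.3, 0, 0, 0, 0, 0, 0, 0, 0, 0, 0, 0, 0, 0, 0.3, 0, 0, 0, 0, 0, 0, 0.5, 0, 0, 0, 0, 0, 0, 0.5, 0, 0, 0, 0, 0, 0, 0.5, 0, 0, 0, 0, 0, 0, 0.5, 0, 0, 0, 0, 0, 0, 0.5]'

```text
time: 16.5
ee_pos: [428.3, 302.1, 23.6]
ee_rot: [-0.624, 0.331, -0.331, 0.625]
force: [-0.2, 0.6, 5.3]
width: 59.1
```

Call:
servo_tool --steps '[0, 0, 0.03, 0, 0, 0, 0.5, 0, 0, 0.08, 0, 0, 0, 0.5, 0, 0, 0.14, 0, 0, 0, 0.5, 0, 0, 0.2, 0, 0, 0, 0.5, 0, 0, 0.26, 0, 0, 0, 0.5, 0, 0, 0.32, 0, 0, 0, 0.5, 0, 0, 0.37, 0, 0, 0, 0.5, 0, 0, 0.4, 0, 0, 0, 0.5, 0, 0, 0.4, 0, 0, 0, 0.5, 0, 0, 0.4, 0, 0, 0, 0.5]'

```text
time: 17.5
ee_pos: [427.2, 301.6, 142.3]
ee_rot: [0.625, -0.331, 0.331, -0.625]
force: [-0.9, -0.4, -1.0]
width: 59.1
```

```bash
python3 - <<'E'
from h import *
state();im=camera("wrist");cv2.imwrite("pics/w6.png",im[:,:,::-1])
E
```

```text
t 17.5 pos [427.2 301.6 142.3] yaw 34.16 dn [-0.001 -0.    -1.   ] F [-0.9 -0.4 -1. ] w 59.1
```

View pics/w6.png

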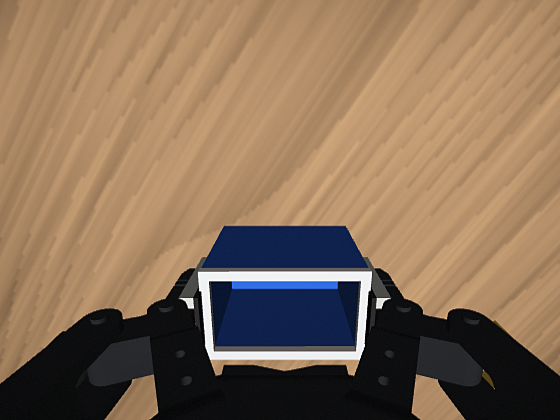

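Small bin is held level. Carrying it over.

Call:
servo_tool --steps '[0.03, -0.06, 0, 0, 0, -0.02, 0.5, 0.08, -0.15, 0, 0, 0, -0.04, 0.5, 0.14, -0.25, 0, 0, 0, -0.06, 0.5, 0.2, -0.36, 0, 0, 0, -0.079, 0.5, 0.26, -0.47, 0, 0, 0, -0.079, 0.5, 0.32, -0.58, 0, 0, 0, -0.079, 0.5, 0.38, -0.69, 0, 0, 0, -0.079, 0.5, 0.44, -0.79, 0, 0, 0, -0.079, 0.5, 0.48, -0.87, 0, 0, 0, -0.079, 0.5, 0.5, -0.903, 0, 0, 0, -0.079, 0.5]'

```text
time: 18.55
ee_pos: [577.8, 28.8, 141.6]
ee_rot: [0.603, -0.37, 0.369, -0.602]
force: [-0.7, 0.5, -0.3]
width: 59.3
```

Call:
servo_tool --steps '[0, 0, 0, 0, 0, 0, 0.5, 0, 0, 0, 0, 0, 0, 0.5, 0, 0, 0, 0, 0, 0, 0.5, 0, 0, 0, 0, 0, 0, 0.5, 0, 0, 0, 0, 0, 0, 0.5, 0, 0, 0, 0, 0, 0, 0.5, 0, 0, 0, 0, 0, 0, 0.5, 0, 0, 0, 0, 0, 0, 0.5, 0, 0, 0, 0, 0, 0, 0.5, 0, 0, 0, 0, 0, 0, 0.5]'

```text
time: 19.55
ee_pos: [577.5, 30.8, 142.7]
ee_rot: [-0.603, 0.369, -0.369, 0.603]
force: [-0.5, -1.2, 0.3]
width: 59.3
```

```bash
python3 - <<'E'
from h import *
state();im=camera("wrist");cv2.imwrite("pics/w7.png",im[:,:,::-1])
E
```

```text
t 19.55 pos [577.5  30.8 142.7] yaw 27.05 dn [-0.  0. -1.] F [-0.5 -1.2  0.3] w 59.3
```

View pics/w7.png

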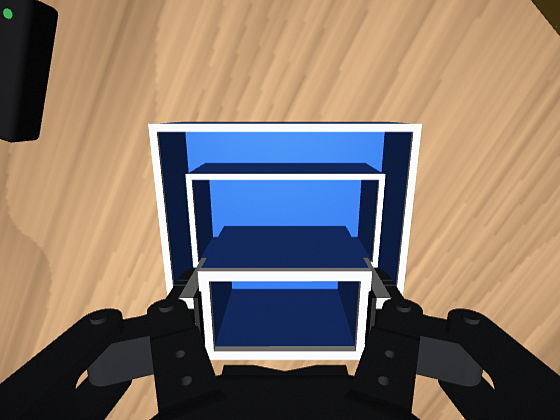

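Call:
servo_tool --steps '[0, 0, -0.04, 0, 0, 0, 0.5, 0, 0, -0.1, 0, 0, 0, 0.5, 0, 0, -0.16, 0, 0, 0, 0.5, 0, 0, -0.22, 0, 0, 0, 0.5, 0, 0, -0.27, 0, 0, 0, 0.5, 0, 0, -0.31, 0, 0, 0, 0.5, 0, 0, -0.34, 0, 0, 0, 0.5, 0, 0, -0.355, 0, 0, 0, 0.5, 0, 0, -0.364, 0, 0, 0, 0.5, 0, 0, -0.364, 0, 0, 0, 0.5]'

```text
time: 20.6
ee_pos: [577.7, 30.8, 33.6]
ee_rot: [-0.603, 0.369, -0.369, 0.603]
force: [-0.2, -0.1, -1.7]
width: 59.3
```

Call:
servo_tool --steps '[0, 0, -0.002, 0, 0, 0, 0.5, 0, 0, -0.004, 0, 0, 0, 0.5, 0, 0, -0.006, 0, 0, 0, 0.5, 0, 0, -0.008, 0, 0, 0, 0.5, 0, 0, -0.009, 0, 0, 0, 0.5, 0, 0, -0.01, 0, 0, 0, 0.5, 0, 0, -0.01, 0, 0, 0, 0.5, 0, 0, -0.01, 0, 0, 0, 0.5, 0, 0, -0.01, 0, 0, 0, 0.5, 0, 0, -0.01, 0, 0, 0, 0.5]'

```text
time: 21.6
ee_pos: [577.5, 30.8, 30.6]
ee_rot: [0.603, -0.369, 0.369, -0.603]
force: [-2.1, -0.3, 2.7]
width: 59.3
```

Call:
servo_tool --steps '[0, 0, 0, 0, 0, 0, -0.3, 0, 0, 0, 0, 0, 0, -0.5, 0, 0, 0, 0, 0, 0, -0.6, 0, 0, 0, 0, 0, 0, -0.7, 0, 0, 0, 0, 0, 0, -0.7, 0, 0, 0, 0, 0, 0, -0.7, 0, 0, 0, 0, 0, 0, -0.7, 0, 0, 0, 0, 0, 0, -0.7, 0, 0, 0, 0, 0, 0, -0.7, 0, 0, 0, 0, 0, 0, -0.7]'

```text
time: 22.6
ee_pos: [577.5, 30.8, 30.5]
ee_rot: [-0.603, 0.369, -0.369, 0.603]
force: [0.2, -0.3, -0.2]
width: 72.6
```

Call:
servo_tool --steps '[0, 0, 0.02, 0, 0, 0, -0.7, 0, 0, 0.05, 0, 0, 0, -0.7, 0, 0, 0.09, 0, 0, 0, -0.7, 0, 0, 0.14, 0, 0, 0, -0.7, 0, 0, 0.2, 0, 0, 0, -0.7, 0, 0, 0.26, 0, 0, 0, -0.7, 0, 0, 0.32, 0, 0, 0, -0.7, 0, 0, 0.38, 0, 0, 0, -0.7, 0, 0, 0.4, 0, 0, 0, -0.7, 0, 0, 0.4, 0, 0, 0, -0.7]'

```text
time: 23.6
ee_pos: [578.4, 30.7, 152.4]
ee_rot: [-0.603, 0.368, -0.37, 0.604]
force: [0.5, -0.3, 0.2]
width: 73.2
```

Call:
servo_tool --steps '[0, -0.05, 0.02, 0, 0, 0, -0.7, 0, -0.15, 0.04, 0, 0, 0, -0.7, 0, -0.25, 0.06, 0, 0, 0, -0.7, 0, -0.35, 0.08, 0, 0, 0, -0.7, 0, -0.45, 0.1, 0, 0, 0, -0.7, 0, -0.55, 0.1, 0, 0, 0, -0.7, 0, -0.65, 0.1, 0, 0, 0, -0.7, 0, -0.75, 0.1, 0, 0, 0, -0.7, 0, -0.8, 0.1, 0, 0, 0, -0.7, 0, -0.8, 0.1, 0, 0, 0, -0.7]'

```text
time: 24.6
ee_pos: [576.9, -211.1, 179.9]
ee_rot: [0.603, -0.37, 0.37, -0.602]
force: [-0.2, 1.0, 0.0]
width: 72.5
```

```bash
python3 - <<'E'
from h import *
state();im=camera("top");cv2.imwrite("pics/t8.png",im[:,:,::-1]);p=camera_params("top")
o=[im]
print(fit(im,p,(276,201),65,130)); print(fit(im,p,(277,204),59,80)); print(fit(im,p,(277,204),57,45,"pics/ft8.png"))
P=camera("scene"); o=np.hstack([cv2.resize(im[130:280,200:360],(400,375),interpolation=2),cv2.resize(P[150:260,235:355],(400,375),interpolation=2)]);cv2.imwrite("pics/fin.png",o[:,:,::-1])
E
```

```text
t 24.6 pos [ 576.9 -211.1  179.9] yaw 26.88 dn [-0.001  0.    -1.   ] F [-0.2  1.   0. ] w 72.5
(array([577.34576948,  31.33209921]), np.float32(27.235153), array([172.79310608, 134.62562561]))
(array([577.59128259,  30.57481022]), np.float32(26.927681), array([134.31706238,  69.90402985]))
(array([577.56541585,  30.71344414]), np.float32(27.315613), array([64.11301422, 39.78199768]))
```

View pics/fin.png

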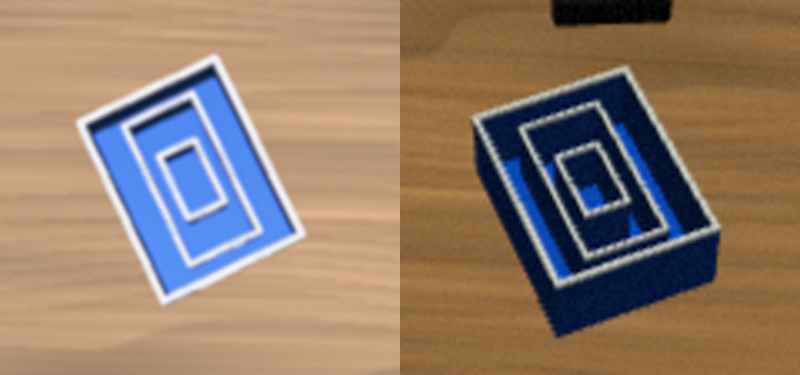

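View pics/t8.png

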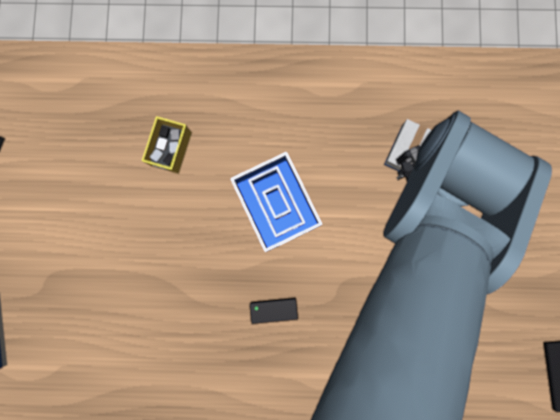

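All three bins are nested and concentric around (276,201) in the top view. The yellow bin is still at (165,144), and the arm is clear.

```bash
python3 -c "
from workcell import hand_in; print(hand_in())"
```

```text
the job is handed in; nothing more can be done
None
```

The bins are nested and the job is handed in, at about 25 s of the 61 s allowed. I set the medium bin down inside the large one and released it at floor contact. I then did the same with the small bin inside the medium one, and moved the arm clear.

- **Positions:** in the last top view, the rim fits put all three centres within about 1 mm of each other, at roughly (577.5, 31) mm. Their long axes agree within 0.4°.
- **Seating:** the tool height at each release was within about 0.5 mm of what a bin flat on its floor would give. I did not measure tilt directly.
- **Neighbours:** the yellow bin appears at the same place in the first and last top views, and the tool force after retreating was close to zero.
- **Disagreements:** none of the checks failed or disagreed. Rims seen by the top camera measured about 4–7 mm too large because of image blur, but the centres agreed with the other cameras to about 1 mm.

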